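# Raise the soldering hood's window to the orange clip

### The arm

A 6-joint arm with a two-finger parallel gripper is mounted at the origin on the work surface. World frame = base frame: x ahead of the robot, y to its left, z up, the work surface at z = 0. Lengths are in m, angles in rad, forces in N, time in s.
With the tool pointing down it reaches from about 0.275 to 0.725 m from the base axis. Payload 15.9 kg.
Tool frame: the origin (TCP) lies on the centre line of the jaws, within the pads' length; the fingertips stand 19 mm ahead of it and the grasp point (between the pads) is the TCP (robot.tip_extent is the z of the fingertips in the tool frame, in m); z points along the fingers, y is the line along which they close (so a half turn about z gives the same grasp; the last joint's range is limited). The gripper opens to 85 mm and grips with 20 to 120 N. Pads are 22 mm wide; open, the fingers measure 114 mm over their backs; the gripper's body (76 mm by 85 mm) begins 54 mm behind the grasp point. The pads swing forward as they close: fully open they stand 13 mm farther back than shut.
Start: joints at [-1.335, 0.213, -0.034, 1.323, 0, 1.571], TCP at [0.117, -0.486, 0.25] pointing down, gripper open.
Joint ranges: [-2.98, 2.98], [-0.74, 1.72], [-1.14, 1.35], [-2.1, 2.04], [-1.57, 1.44], [-3.14, 3.14]. Speed limits (rad/s): [1.89, 1.89, 2.39, 2.57, 3.14, 3.14].

### API

Orientations are given as a rotation vector (axis times angle).
In Python, from bench import robot gives the robot as it stands.
- The arm moves only by the tool drive_tool, never from a script. Its arguments are lists of equal length, an entry for each row: "dp": the shift along the tool's x, y, z in cm, a list of three; "angular": the turn, a rotation vector about the tool's x, y, z in degrees, a list of three; "fingers": the opening, from 0 (shut) to 1 (fully open). A call has 1 to 5 rows; each row shifts and turns the commanded pose from where the row before left it, along the tool's axes as they then stand; what a row does not reach is not made up. A row lasts 1/8 s, in which the tool goes at most 62.5 mm and 10.7 degrees, less where a joint would pass 70% of its speed; a pose out of reach is approached as far as the arm can. A call is refused whole if a number of a shift passes 6.25 or a number of a turn 10.7, either way. A call with a gripper value outside its range is refused whole. The fingers move at their own pace and stop on an object; "squeeze" is the grip in N (left out, the last holds). Time passes only in rows, so rows that do not move let the fingers close. It gives the time, the measured TCP pose, the force, the opening and the grip force at its end, in the units of the state.
- robot.state(): the state, without advancing time (a new reading comes with each control period).
- robot.camera(name): name is "side" or "top" or "wrist"; returns a dict with "color" (400x640x3 uint8, red, green, blue), "depth" (400x640 float32, m along the optical axis (not along the pixel's ray), 0 where there is no reading), "intrinsics" (3x3 intrinsics, pixels), "dist_coeffs" ([k1, k2, p1, p2, k3] as OpenCV has them; the pictures are not rectified), "rvec" (rotation vector, rad) and "tvec" (3), from world to camera coordinates, as OpenCV has them; the wrist camera has in their place "mount" (4x4, takes a point from camera to tool coordinates, whose origin is the TCP and whose axes are the flange's). Camera axes: x right, y down, z forward; pixel columns grow to the right and rows downward; lengths in m; the calibration is good to about 2 mm. A picture is of the moment at which its call begins: read the wrist's pose just before it.
- robot.finish_job(): hands the job in; it is judged then, once.
Trained networks look in the newest picture that a camera, given by its name, has taken for a name from the list of things; names that differ only in an ending like _2 or _b are one class to them, and where a whole thing is asked for, a point or a joint stands for the part that bears it (a point fixed in the world has none). Each returns a list of dicts, best first, with "p" (0 to 1); they miss things now and then, are a little off and sometimes report something else, mostly with a low value. They report only what shows in the picture. A call takes as long as a camera call.
- robot.recognise(name, camera): "location" ([x, y, z] in m, in the coordinates of the camera as it stood for that picture, good to about 4 mm: the middle of the surface that is visible of it).
- robot.cut_out(name, camera): "mask" (400x640 bool, what is visible of it).
The state is a dict: "clock": time; "qpos": joint angles; "joint_vel": joint speeds; "tau": joint torques, N m; "position": TCP position; "ee_rot": TCP orientation; "wrist_force": force on the tool from outside, world axes, zero at the start; "moment": the same for the moment, N m; "opening": opening from 0.0 (shut) to 1.0 (fully open); "grasp_force": force on a finger pad.
Only numpy, scipy, OpenCV 4.12 (cv2) and the standard library are available. Lean on these libraries where they do the work, as an engineer would, in place of code of your own. Each camera call takes 0.05 s, during which the arm holds its last target. There are 200 camera calls.

### The job

Push the soldering hood's counterweighted window up from beneath its black lip, gently and without pinching the lip, until the lip is in line with the orange clip on the hood's rail (not the blue one). Leave the window standing there by itself, and do not move the clips or anything else on the bench.

Things in the scene. Friction and masses are not known exactly. Their poses are not given: they have to be found in the camera images.
- hood: Fixed clear-walled hood, 356 wide, 305 deep, 345 high. Origin: on the table, middle of the foot of its front; x into the hood, z up. Its flat front rises from the origin at 55 degrees to the horizontal, along (0.574, 0, 0.819) in its frame, for 425 mm. Rails 30 wide run up it at y = +-135, 2 mm proud. A white apron closes the first 102 mm of slope
- sash (a joint): The window: a clear, white-framed pane 232 wide, 128 high, sliding up the 55 degree slope between the rails. Metres up the slope; 0 = shut, end stop at 0.175. Counterweighted: it stays where it is left; 2 to 4 N along the slope moves it either way, slight damping, no spring back
- lip_front (a point): Black lip on the window's bottom edge, 232 wide, 12 thick up the slope, standing 45 out at right angles to the slope (towards the robot and upward). Point: middle of its outer face, mid-thickness; shut, it is 120 mm up the slope from the hood's origin and 45 out. x up the slope, y along the lip, z outward. The lip's lower front edge is at x = -6 mm (collider sash_c0 = its lower 9 mm, sash_c1 = its top 3 mm)
- orange_mark (a point): Middle of the outer face of the orange clip, 12 thick up the slope (like the lip), 34 wide, standing 26 out from the slope plane, on the rail at y = +138 in the hood's frame. Axes as lip_front. The lip is in line when lip_front is at the same place along the slope (x axis). A push of 12 N along the rail moves it
- blue_mark (a point): The same point of a like blue clip, on the other rail (y = -138). It marks another height and is not the target
- glue_pack: Upright blue and cream pack 36 x 60 x 185, origin under its middle. Bystander
- flux_jar: White-capped jar, 52 diameter, 60 high, origin under its middle. Bystander
- hammer: Small hammer lying on the bench. Bystander
- mandrel: Tapered steel ring mandrel, 24 diameter, 200 long, lying on the bench; origin at its thick end, z along it. Bystander
- copper_sheet: Copper sheet 70 x 50 x 4 lying flat. Bystander
- scrap_tray: Open grey tray 110 x 80 x 30. Bystander
- bench_block: Dark steel bench block 60 x 60 x 25. Bystander

How it is judged:
On the way:
1. the fingers push the window upward by the underside of its lip (contact force between the fingers and sash_c0 above 0.5 N and velocity of joint sash above 0.003 m/s), for 0.15 s.
At the end, for the whole second after the job is handed in: The window stands still by itself with its lip in line with the orange clip, within 10 mm along the slope; both clips are within 6 mm and all bystanders within 25 mm of where they began (x of lip_front in the frame of orange_mark between -0.01 and 0.01 m and velocity of joint sash between -0.004 and 0.004 m/s and distance of each of orange_mark, blue_mark from where it was at the start of the episode below 0.006 m and distance of each of glue_pack, flux_jar, hammer, mandrel, copper_sheet, scrap_tray, bench_block from where it was at the start of the episode below 0.025 m); the robot touches nothing.
It fails at once if the lip is pinched between the fingers (underside and top pressed at once) (contact force between the fingers and sash_c0 above 1 N and contact force between the fingers and sash_c1 above 1 N).
It fails at once if the lip is pushed with more than 25 N (contact force between anything else and sash_c0 above 25 N).
It fails at once if a clip is moved by more than 6 mm (distance of any of orange_mark, blue_mark from where it was at the start of the episode above 0.006 m).
It fails at once if a bystander is lifted, carried or shoved by more than 25 mm (distance of any of glue_pack, flux_jar, hammer, mandrel, copper_sheet, scrap_tray, bench_block from where it was at the start of the episode above 0.025 m).
It also fails if it takes over 38 s, if anything falls off the work surface, if the arm or the gripper's body presses on something with over 40 N, if the wrist force passes 120 N, or if a joint passes its speed limit or range.

## Working session

There is one attempt and no reset: what is moved stays moved. The work goes in short steps, Python scripts to look and compute and a tool call to move; the robot and the scene stay as the last step left them, time stands still between calls to the robot, and variables do not carry over. Pictures are saved under pics/ and viewed, at most 10 in all, crops included, and the job is handed in when it is done.

Besides the shell and the picture viewer there is one more tool, called after "Call:" in YAML: its name, and indented under it one key for each argument. drive_tool: Moves the arm, as the interface text tells. Its arguments: {"type":"object","properties":{"dp":{"type":"array"},"angular":{"type":"array"},"fingers":{"type":"array"},"squeeze":{"type":"number"}},"required":["dp","angular","fingers"]}

```bash
mkdir -p pics; ls
cat > h.py <<'E'
import numpy as np, cv2
from scipy.spatial.transform import Rotation as R
from bench import robot
def toworld(c,p):
    Rm=cv2.Rodrigues(np.array(c["rvec"],float))[0]
    return (np.atleast_2d(p)-np.ravel(c["tvec"]))@Rm
def maskpts(c,m):
    v,u=np.nonzero(m&(c["depth"]>0)); z=c["depth"][v,u]
    n=cv2.undistortPoints(np.c_[u,v].astype(float)[:,None],np.array(c["intrinsics"]),np.array(c["dist_coeffs"]))[:,0]
    return toworld(c,np.c_[n*z[:,None],z])
E
python3 - <<'E'
from h import *
s=robot.state();print(s['position'],s['ee_rot'],s['clock'],robot.tip_extent)
ims=[]
for n in ("side","top"):
    c=robot.camera(n);ims.append(c["color"][:,:,::-1]);cv2.imwrite(f"pics/{n}0.png",ims[-1])
    np.savez(f"{n}0.npz",**c)
    for t in ("hood","lip_front","orange_mark","blue_mark","glue_pack","flux_jar","hammer","mandrel","copper_sheet","scrap_tray","bench_block"):
        r=robot.recognise(t,n)
        print(n,t,[(round(d["p"],2),toworld(c,d["location"]).round(3).tolist()) for d in r[:2]])
E
```

```text
pics
[ 0.11672833 -0.48584763  0.2498071 ] [-3.11866095e+00 -3.69368625e-01  2.06251515e-04] 0.0 0.019
side hood [(0.62, [[0.721, 0.01, 0.194]])]
side lip_front [(0.67, [[0.651, 0.059, 0.143]])]
side orange_mark [(0.75, [[0.611, -0.474, 0.006]]), (0.41, [[0.619, 0.196, 0.173]])]
side blue_mark []
side glue_pack [(0.71, [[0.547, 0.438, 0.112]])]
side flux_jar [(0.63, [[0.363, 0.343, 0.044]])]
side hammer [(0.8, [[0.292, -0.323, 0.031]])]
side mandrel [(0.52, [[0.381, 0.18, 0.018]])]
side copper_sheet [(0.53, [[0.402, -0.041, 0.004]])]
side scrap_tray [(0.57, [[0.611, -0.469, 0.003]])]
side bench_block [(0.72, [[0.652, 0.057, 0.149]]), (0.56, [[0.448, -0.477, 0.025]])]
top hood [(0.92, [[0.723, 0.073, 0.238]]), (0.25, [[0.647, 0.058, 0.14]])]
top lip_front [(0.7, [[0.649, 0.063, 0.14]]), (0.28, [[0.454, -0.478, 0.022]])]
top orange_mark [(0.42, [[0.622, 0.201, 0.171]])]
top blue_mark []
top glue_pack [(0.96, [[0.547, 0.439, 0.159]])]
top flux_jar [(0.57, [[0.361, 0.347, 0.055]]), (0.16, [[0.648, 0.061, 0.142]])]
top hammer [(0.75, [[0.298, -0.313, 0.02]])]
top mandrel [(0.86, [[0.381, 0.187, 0.02]])]
top copper_sheet [(0.81, [[0.403, -0.031, 0.004]])]
top scrap_tray []
top bench_block []
```

View both.

View pics/side0.png

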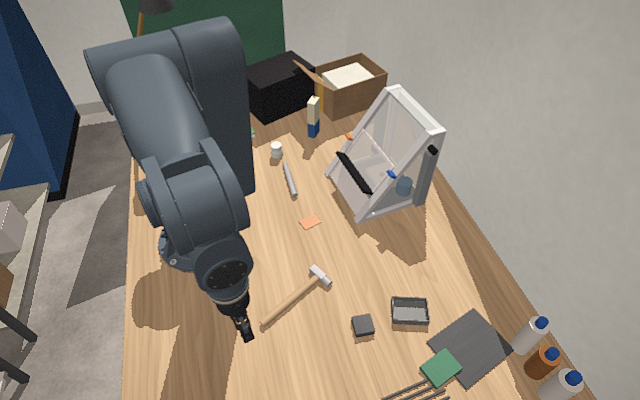

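View pics/top0.png

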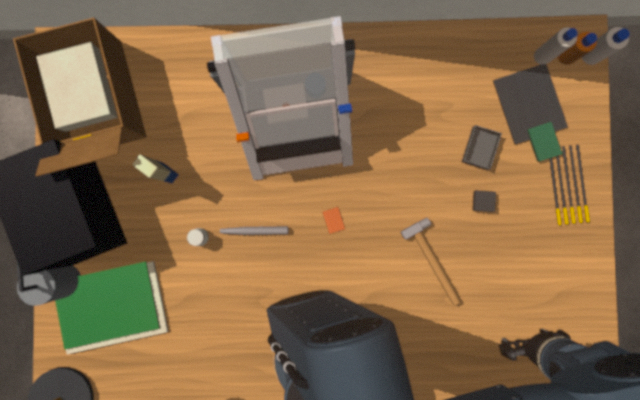

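Side view: lip at about (355,172), orange clip (350,136), blue clip (391,174). Top view: lip (298,148), orange clip (243,137), blue clip (345,108); the hood is yawed slightly. Now I'll measure these by colour and depth.

```bash
cat > m.py <<'E'
from h import *
for n,box in (("top",(215,360,80,185)),("side",(320,410,120,205))):
    c=dict(np.load(f"{n}0.npz"))
    u0,u1,v0,v1=box; roi=np.zeros((400,640),bool); roi[v0:v1,u0:u1]=1
    h=cv2.cvtColor(c["color"],cv2.COLOR_RGB2HSV).astype(int);H,S,V=h[...,0],h[...,1],h[...,2]
    ms=dict(orange=(H<14)&(S>190)&(V>120),blue=(H>100)&(H<125)&(S>140)&(V>80),black=(V<45))
    for k,m in ms.items():
        m=(m&roi).astype(np.uint8)
        _,lab,st,_=cv2.connectedComponentsWithStats(m)
        if len(st)<2: print(n,k,"none");continue
        i=1+st[1:,4].argmax();m=lab==i
        p=maskpts(c,m)
        lo,hi=np.percentile(p,[5,95],0)
        print(n,k,st[i],"med",np.median(p,0).round(3),lo.round(3),hi.round(3))
        if k=="black":
            q=p[abs(p[:,2]-np.median(p[:,2]))<.03]
            a=np.polyfit(q[:,1],q[:,0],1);print("  slope deg",np.degrees(np.arctan(a[0])))
            np.save(f"lip_{n}.npy",q)
            for y in np.linspace(lo[1],hi[1],5)[1:-1]:
                s=q[abs(q[:,1]-y)<.01];print("  y",y.round(3),s.min(0).round(3),s.max(0).round(3))
E
python3 m.py
```

```text
top orange [242 133   7   7  12] med [0.634 0.188 0.171] [0.62  0.184 0.167] [0.637 0.199 0.18 ]
top blue [339 105  12   8  76] med [ 0.687 -0.07   0.211] [ 0.68  -0.083  0.204] [ 0.696 -0.057  0.215]
top black [274 137  65  20 438] med [0.604 0.028 0.125] [ 0.585 -0.044  0.114] [0.623 0.108 0.136]
  slope deg -6.673814277602483
  y -0.006 [ 0.59  -0.015  0.113] [0.626 0.002 0.142]
  y 0.032 [0.588 0.023 0.112] [0.621 0.04  0.138]
  y 0.07 [0.581 0.061 0.112] [0.617 0.079 0.138]
side orange [350 139   2   1   2] med [0.632 0.183 0.167] [0.63  0.183 0.166] [0.634 0.184 0.167]
side blue [387 171   9   8  37] med [ 0.686 -0.077  0.21 ] [ 0.678 -0.089  0.199] [ 0.698 -0.063  0.216]
side black [336 152  37  43 320] med [0.599 0.039 0.128] [ 0.574 -0.056  0.111] [0.626 0.153 0.137]
  slope deg -7.836239940931288
  y -0.004 [ 0.586 -0.013  0.111] [0.629 0.004 0.137]
  y 0.048 [0.581 0.039 0.111] [0.622 0.057 0.137]
  y 0.1 [0.574 0.091 0.11 ] [0.613 0.11  0.138]
```

```bash
cat > m2.py <<'E'
from h import *
psi=np.radians(7.2)
hx=np.array([np.cos(psi),np.sin(psi),0]);hy=np.array([-np.sin(psi),np.cos(psi),0]);z=np.array([0,0,1.])
u=.574*hx+.819*z; n=-.819*hx+.574*z
A=np.c_[u,hy,n]
def clip(c,box,k):
    u0,u1,v0,v1=box; roi=np.zeros((400,640),bool); roi[v0:v1,u0:u1]=1
    h=cv2.cvtColor(c["color"],cv2.COLOR_RGB2HSV).astype(int);H,S,V=h[...,0],h[...,1],h[...,2]
    m={"orange":((H<14)|(H>174))&(S>140)&(V>90),"blue":(H>100)&(H<125)&(S>120)&(V>60),"black":V<55}[k]&roi
    p=maskpts(c,m); p=p[(p[:,2]>.09)&(p[:,0]>.5)&(p[:,2]<.35)]
    q=p@A
    return p,q
if __name__=="__main__":
  for nm,box in (("top",(215,360,80,185)),("side",(320,410,120,205))):
    c=dict(np.load(f"{nm}0.npz"))
    for k in ("orange","blue","black"):
        b=box if k!="black" else ((250,345,134,165) if nm=="top" else (330,376,146,198))
        p,q=clip(c,b,k)
        if len(p): print(nm,k,len(p),"slope/y/out pct 3,10,50,90,97:\n",np.percentile(q,[3,10,50,90,97],0).T.round(4))
  s=robot.state();R0=R.from_rotvec(s["ee_rot"])
  zt=-n;yt=u;T=R.from_matrix(np.c_[np.cross(yt,zt),yt,zt])
  w=(R0.inv()*T).as_rotvec(degrees=True);print("turn",w,np.linalg.norm(w))
  print(robot.camera("wrist")["mount"],robot.state()["clock"])
E
python3 m2.py
```

```text
top orange 48 slope/y/out pct 3,10,50,90,97:
 [[ 0.5039  0.506   0.5136  0.5164  0.5179]
 [ 0.1041  0.1046  0.1219  0.1352  0.1361]
 [-0.4446 -0.443  -0.4329 -0.422  -0.4203]]
top blue 87 slope/y/out pct 3,10,50,90,97:
 [[ 0.5525  0.5546  0.559   0.5615  0.5622]
 [-0.1684 -0.167  -0.155  -0.143  -0.141 ]
 [-0.4429 -0.4401 -0.4305 -0.4236 -0.4225]]
top black 1047 slope/y/out pct 3,10,50,90,97:
 [[ 0.4421  0.4447  0.4484  0.451   0.4519]
 [-0.1234 -0.1074 -0.0183  0.0714  0.0869]
 [-0.4442 -0.4397 -0.4206 -0.4045 -0.4024]]
side orange 26 slope/y/out pct 3,10,50,90,97:
 [[ 0.5059  0.5072  0.5119  0.5149  0.5161]
 [ 0.1026  0.1033  0.1088  0.1279  0.1366]
 [-0.4418 -0.4386 -0.4273 -0.4209 -0.4188]]
side blue 42 slope/y/out pct 3,10,50,90,97:
 [[ 0.5507  0.5525  0.5584  0.5603  0.5608]
 [-0.1744 -0.1726 -0.1613 -0.1495 -0.1444]
 [-0.445  -0.4425 -0.4272 -0.4222 -0.4204]]
side black 366 slope/y/out pct 3,10,50,90,97:
 [[ 0.4407  0.4436  0.4482  0.4503  0.451 ]
 [-0.1345 -0.1263 -0.0376  0.0608  0.0818]
 [-0.4469 -0.4422 -0.4184 -0.4029 -0.4003]]
turn [-44.56331463  39.90664202 -76.70140452] 97.2704196693213
[[ 2.87246722e-04 -9.47326191e-01 -3.20270207e-01  8.22306830e-02]
 [ 9.99999897e-01  3.84299842e-04 -2.39830652e-04  3.67172441e-04]
 [ 3.50277648e-04 -3.20270105e-01  9.47326204e-01 -1.23939451e-01]
 [ 0.00000000e+00  0.00000000e+00  0.00000000e+00  1.00000000e+00]] 1.25
```

```bash
cat > plan.py <<'E'
from m2 import *
T=R.from_matrix(np.c_[np.cross(u,-n),u,-n])
def goto(tgt,N):
    s=robot.state();R0=R.from_rotvec(s["ee_rot"]);p=np.array(s["position"])
    t=A@np.array(tgt); w=(R0.inv()*T).as_rotvec()/N
    print("clock",s["clock"],"now s,y,n",(p@A).round(4),"tgt world",t.round(3),"F",np.round(s["wrist_force"],1))
    for k in range(N):
        print((((R0*R.from_rotvec(w*k)).inv().apply(t-p)/N*100).round(2)+0).tolist(),end=",")
    print("\nturn/row",np.degrees(w).round(2).tolist())
if __name__=="__main__":
    import sys;a=sys.argv[1:];goto([float(x) for x in a[:3]],int(a[3]))
E
python3 plan.py .40 -.018 -.29 15
```

```text
clock 1.25 now s,y,n [ 0.2365 -0.4969  0.0987] tgt world [0.466 0.041 0.161] F [ 0.6 -0.1  0.5]
[3.08, -2.87, 0.59],[3.3, -2.62, 0.6],[3.49, -2.35, 0.63],[3.66, -2.06, 0.68],[3.8, -1.76, 0.76],[3.9, -1.46, 0.85],[3.98, -1.16, 0.97],[4.02, -0.85, 1.1],[4.03, -0.56, 1.25],[4.0, -0.27, 1.42],[3.94, 0.01, 1.59],[3.85, 0.27, 1.78],[3.73, 0.51, 1.98],[3.58, 0.73, 2.18],[3.4, 0.92, 2.39],
turn/row [-2.97, 2.66, -5.11]
```

Call:
drive_tool:
  dp:
    - [3.1, -2.9, 0.6]
    - [3.3, -2.6, 0.6]
    - [3.5, -2.35, 0.6]
    - [3.65, -2.05, 0.7]
    - [3.8, -1.75, 0.75]
  angular:
    - [-3, 2.7, -5.1]
    - [-3, 2.7, -5.1]
    - [-3, 2.7, -5.1]
    - [-3, 2.7, -5.1]
    - [-3, 2.7, -5.1]
  fingers: [0, 0, 0, 0, 0]
  squeeze: 40

```text
clock: 1.88
position: [0.2341, -0.3094, 0.2208]
ee_rot: [2.715, 0.973, 0.385]
wrist_force: [0.8, -0.4, 0.6]
opening: 0.002
grasp_force: 0.0
```

Call:
drive_tool:
  dp:
    - [3.9, -1.45, 0.85]
    - [4, -1.15, 0.95]
    - [4, -0.85, 1.1]
    - [4, -0.55, 1.25]
    - [4, -0.25, 1.4]
  angular:
    - [-3, 2.7, -5.1]
    - [-3, 2.7, -5.1]
    - [-3, 2.7, -5.1]
    - [-3, 2.7, -5.1]
    - [-3, 2.7, -5.1]
  fingers: [0, 0, 0, 0, 0]

```text
clock: 2.5
position: [0.3506, -0.1346, 0.1924]
ee_rot: [2.175, 1.433, 0.696]
wrist_force: [0.5, -0.4, -0.4]
opening: 0.002
grasp_force: 0.0
```

```bash
python3 plan.py .40 -.018 -.29 5
```

```text
clock 2.5 now s,y,n [ 0.3475 -0.1775 -0.1607] tgt world [0.466 0.041 0.161] F [ 0.5 -0.4 -0.4]
[3.92, -0.04, 1.62],[3.83, 0.22, 1.8],[3.71, 0.47, 1.99],[3.56, 0.69, 2.19],[3.39, 0.88, 2.39],
turn/row [-2.84, 2.63, -5.1]
```

Call:
drive_tool:
  dp:
    - [3.9, 0, 1.6]
    - [3.8, 0.2, 1.8]
    - [3.7, 0.45, 2]
    - [3.55, 0.7, 2.2]
    - [3.4, 0.9, 2.4]
  angular:
    - [-2.85, 2.6, -5.1]
    - [-2.85, 2.6, -5.1]
    - [-2.85, 2.6, -5.1]
    - [-2.85, 2.6, -5.1]
    - [-2.85, 2.6, -5.1]
  fingers: [0, 0, 0, 0, 0]

```text
clock: 3.12
position: [0.4876, 0.0348, 0.2056]
ee_rot: [1.591, 1.807, 0.883]
wrist_force: [1.3, -0.6, 0.9]
opening: -0.002
grasp_force: 0.0
```

Call:
drive_tool:
  dp:
    - [0, 0, 0]
  angular:
    - [0, 0, 0]
  fingers: [0]

```text
clock: 3.25
position: [0.4872, 0.0351, 0.2043]
ee_rot: [1.594, 1.809, 0.881]
wrist_force: [0.2, -0.6, -1.1]
opening: 0.005
grasp_force: 0.0
```

```bash
python3 plan.py .40 -.018 -.35 3
python3 - <<'E'
from h import *
c=robot.camera("wrist");s=robot.state();np.savez("w1.npz",**c,pos=s["position"],rot=s["ee_rot"])
cv2.imwrite("pics/w1.png",c["color"][:,:,::-1])
E
```

```text
clock 3.25 now s,y,n [ 0.4473 -0.0263 -0.2822] tgt world [0.514 0.047 0.127] F [ 0.2 -0.6 -1.1]
[0.25, -1.43, 2.36],[0.26, -1.48, 2.33],[0.27, -1.53, 2.29],
turn/row [-1.17, -0.19, -0.08]
```

View pics/w1.png

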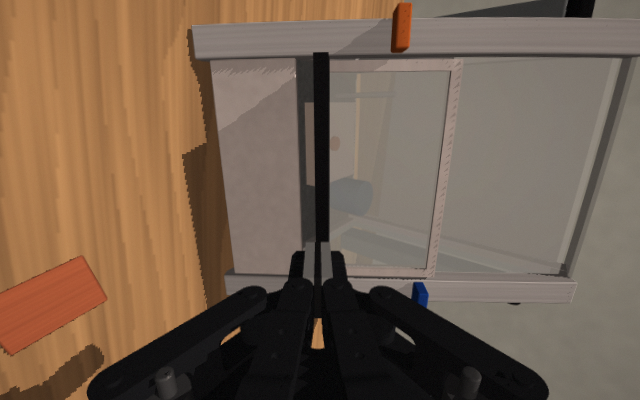

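Wrist view: lip is the black bar at column 321 (rows 55–240), orange clip at (402,27), blue clip at (420,294), fingers at (320,250). I'll measure lip and clip in this picture.

```bash
cat > w.py <<'E'
from m2 import *
import sys
def wpts(c,m):
    v,uu=np.nonzero(m&(c["depth"]>0)); zz=c["depth"][v,uu]
    q=cv2.undistortPoints(np.c_[uu,v].astype(float)[:,None],c["intrinsics"],c["dist_coeffs"])[:,0]
    pc=np.c_[q*zz[:,None],zz,np.ones(len(zz))]@c["mount"].T
    return R.from_rotvec(c["rot"]).apply(pc[:,:3])+c["pos"]
def meas(f,ob,lb):
    c=dict(np.load(f));h=cv2.cvtColor(c["color"],cv2.COLOR_RGB2HSV).astype(int);H,S,V=h[...,0],h[...,1],h[...,2]
    for k,b,m in (("orange",ob,((H<14)|(H>174))&(S>150)),("lip",lb,V<60)):
        roi=np.zeros_like(m);roi[b[2]:b[3],b[0]:b[1]]=1
        q=wpts(c,m&roi)@A; q=q[abs(q[:,2]-np.median(q[:,2]))<.04]
        o=q[q[:,2]>np.percentile(q[:,2],95)-.006]
        print(k,len(q),np.percentile(q,[2,50,98],0).T.round(4).tolist(),"outer face s range",np.percentile(o[:,0],[2,98]).round(4))
if __name__=="__main__": meas("w1.npz",(380,420,0,60),(300,340,70,200))
E
python3 w.py; python3 plan.py .405 -.018 -.30 3
```

```text
orange 862 [[0.5033, 0.5075, 0.5146], [0.1013, 0.1173, 0.1336], [-0.4418, -0.422, -0.42]] outer face s range [0.5034 0.5146]
lip 1872 [[0.4368, 0.4425, 0.4486], [-0.0245, 0.0334, 0.0807], [-0.4045, -0.403, -0.4016]] outer face s range [0.4368 0.4486]
clock 3.3 now s,y,n [ 0.4464 -0.0272 -0.2817] tgt world [0.477 0.042 0.159] F [-1.3 -0.9  0.8]
[0.29, -1.34, 0.7],[0.3, -1.35, 0.67],[0.3, -1.37, 0.64],
turn/row [-1.19, -0.16, -0.12]
```

Call:
drive_tool:
  dp:
    - [0.3, -1.6, 0.6]
    - [0.3, -1.6, 0.6]
    - [0.3, -1.6, 0.6]
    - [0, 0, 0]
  angular:
    - [-1.2, -0.2, -0.1]
    - [-1.2, -0.2, -0.1]
    - [-1.2, -0.2, -0.1]
    - [0, 0, 0]
  fingers: [0, 0, 0, 0]

```text
clock: 3.8
position: [0.4984, 0.04, 0.1977]
ee_rot: [1.592, 1.804, 0.873]
wrist_force: [-0.2, -0.3, -0.1]
opening: 0.003
grasp_force: 0.0
```

```bash
python3 plan.py .40 -.018 -.402 4
```

```text
clock 3.8 now s,y,n [ 0.4486 -0.0228 -0.2956] tgt world [0.557 0.052 0.097] F [-0.2 -0.3 -0.1]
[0.12, -1.05, 2.73],[0.12, -1.09, 2.71],[0.12, -1.13, 2.7],[0.12, -1.17, 2.68],
turn/row [-0.85, -0.01, -0.02]
```

```bash
python3 -c "
from bench import robot
import numpy as np
s=robot.state();print(np.round(s['qpos'],3),np.round(s['tau'],1))"
```

```text
[ 0.04  -0.348 -1.134 -0.113  0.068  1.519] [  0.2 -18.6  51.5 -12.1   0.1   0.1]
```

Call:
drive_tool:
  dp:
    - [0.1, 0, 2]
    - [0.1, -0.5, 2]
    - [0.1, -1.5, 1]
    - [0.1, -1.5, 0.5]
    - [0, 0, 0]
  angular:
    - [0, 0, 0]
    - [0, 0, 0]
    - [0, 0, 0]
    - [0, 0, 0]
    - [0, 0, 0]
  fingers: [0, 0, 0, 0, 0]

```text
clock: 4.42
position: [0.5339, 0.0472, 0.151]
ee_rot: [1.608, 1.823, 0.853]
wrist_force: [-0.1, 0.9, 0.2]
opening: -0.003
grasp_force: 0.0
```

```bash
python3 plan.py .40 -.018 -.402 4;python3 -c "
from bench import robot
import numpy as np
s=robot.state();print(np.round(s['qpos'],3),s['position'])"
```

```text
clock 4.425 now s,y,n [ 0.4311 -0.0201 -0.352 ] tgt world [0.557 0.052 0.097] F [-0.1  0.9  0.2]
[0.05, -0.67, 1.31],[0.05, -0.69, 1.3],[0.05, -0.72, 1.28],[0.05, -0.75, 1.27],
turn/row [-1.24, -0.03, -0.02]
[ 0.058 -0.14  -1.134 -0.295  0.054  1.529] [0.53393145 0.04716078 0.15102803]
```

```bash
cat > ik.py <<'E'
import numpy as np
from scipy.optimize import least_squares
D=[((.213,-.034,1.323),(.4997,.2498)),((-.348,-1.134,-.113),(.5,.1977)),((-.14,-1.134,-.295),(.536,.151))]
def fk(P,q):
    a,h,l1,l2,l3,e=P;f=q[0]-q[1];p=f+q[2]
    return np.array([a+l1*np.sin(q[0])+l2*np.cos(f)+e*np.sin(f)+l3*np.cos(p),h+l1*np.cos(q[0])-l2*np.sin(f)+e*np.cos(f)-l3*np.sin(p)])
x0=[.0,.35,.35,.35,.25,0]
f=lambda P:np.r_[np.ravel([fk(P,q)-np.array(t) for q,t in D]),1e-3*(np.array(P)-x0)]
P=least_squares(f,x0).x;print(P.round(3),np.abs(f(P)[:6]).max())
hx=np.array([np.cos(np.radians(7.2)),np.sin(np.radians(7.2))])
for pd in (35,40,45,50,55,60):
  for s,n in ((.395,-.402),(.42,-.402),(.49,-.402)):
    # tip position fixed; TCP 19mm behind along tool
    a=np.radians(pd);tip=(s*.574-(n-.019)*.819,s*.819+(n-.019)*.574)
    t=np.array([tip[0]-.019*np.cos(a),tip[1]+.019*np.sin(a)])
    r=least_squares(lambda q:np.r_[fk(P,q)-t,q[0]-q[1]+q[2]-a],[0,-1.,0]).x
    print(pd,s,t.round(3),r.round(2))
E
python3 ik.py
```

```text
[-0.008  0.249  0.493  0.399  0.446  0.064] 6.791817642182174e-06
35 0.395 [0.556 0.093] [ 0.17 -1.27 -0.83]
35 0.42 [0.57  0.113] [ 0.11 -1.21 -0.71]
35 0.49 [0.61  0.171] [ 0.   -1.05 -0.45]
40 0.395 [0.557 0.094] [ 0.08 -1.18 -0.56]
40 0.42 [0.571 0.115] [ 0.04 -1.12 -0.46]
40 0.49 [0.612 0.172] [-0.02 -0.96 -0.24]
45 0.395 [0.558 0.095] [ 0.04 -1.08 -0.33]
45 0.42 [0.572 0.116] [ 0.01 -1.02 -0.25]
45 0.49 [0.613 0.173] [-0.02 -0.86 -0.05]
50 0.395 [0.559 0.096] [ 0.03 -0.98 -0.14]
50 0.42 [0.574 0.117] [ 0.01 -0.92 -0.06]
50 0.49 [0.614 0.174] [ 0.   -0.75  0.12]
55 0.395 [0.561 0.097] [ 0.04 -0.88  0.04]
55 0.42 [0.575 0.118] [ 0.03 -0.82  0.11]
55 0.49 [0.615 0.175] [ 0.03 -0.65  0.28]
60 0.395 [0.562 0.098] [ 0.07 -0.78  0.2 ]
60 0.42 [0.576 0.119] [ 0.07 -0.72  0.26]
60 0.49 [0.617 0.176] [ 0.08 -0.54  0.43]
```

```bash
sed -i 's/^T=.*/P=np.radians(45);zt=np.cos(P)*hx-np.sin(P)*z;yt=np.sin(P)*hx+np.cos(P)*z\nT=R.from_matrix(np.c_[np.cross(yt,zt),yt,zt])/' plan.py; python3 plan.py .392 -.018 -.352 3
```

```text
clock 4.425 now s,y,n [ 0.4311 -0.0201 -0.352 ] tgt world [0.512 0.046 0.119] F [-0.1  0.9  0.2]
[0.07, -1.3, 0.12],[0.07, -1.29, 0.15],[0.07, -1.29, 0.19],
turn/row [1.68, -0.04, -0.03]
```

Call:
drive_tool:
  dp:
    - [0, -1.3, 0.1]
    - [0.1, -1.3, 0.2]
    - [0.1, -1.3, 0.2]
    - [0, 0, 0]
  angular:
    - [1.7, 0, 0]
    - [1.7, 0, 0]
    - [1.7, 0, 0]
    - [0, 0, 0]
  fingers: [0, 0, 0, 0]

```text
clock: 4.92
position: [0.5114, 0.0466, 0.1184]
ee_rot: [1.663, 1.886, 0.782]
wrist_force: [0.7, 0.2, 0.3]
opening: 0.003
grasp_force: 0.0
```

```bash
python3 plan.py .392 -.018 -.395 3
```

```text
clock 4.925 now s,y,n [ 0.3916 -0.0179 -0.3524] tgt world [0.546 0.051 0.094] F [0.7 0.2 0.3]
[-0.01, 0.27, 1.4],[-0.01, 0.27, 1.4],[0.0, 0.26, 1.4],
turn/row [-0.03, -0.05, -0.02]
```

Reached. Go in, then creep up.

Call:
drive_tool:
  dp:
    - [0, 0.25, 1.4]
    - [0, 0.25, 1.4]
    - [0, 0.25, 1.4]
    - [0, 0, 0]
  angular:
    - [0, 0, 0]
    - [0, 0, 0]
    - [0, 0, 0]
    - [0, 0, 0]
  fingers: [0, 0, 0, 0]

```text
clock: 5.42
position: [0.5469, 0.051, 0.0942]
ee_rot: [1.662, 1.885, 0.783]
wrist_force: [-0.6, 1.0, -0.1]
opening: -0.001
grasp_force: 0.0
```

```bash
python3 plan.py .43 -.018 -.395 5
python3 - <<'E'
from h import *
c=robot.camera("wrist");cv2.imwrite("pics/w2.png",c["color"][:,:,::-1])
E
```

```text
clock 5.425 now s,y,n [ 0.3923 -0.0179 -0.3955] tgt world [0.568 0.054 0.125] F [-0.6  1.  -0.1]
[0.0, 0.74, -0.14],[0.0, 0.74, -0.14],[0.0, 0.74, -0.14],[0.0, 0.74, -0.14],[0.0, 0.74, -0.14],
turn/row [-0.01, -0.03, -0.01]
```

View pics/w2.png

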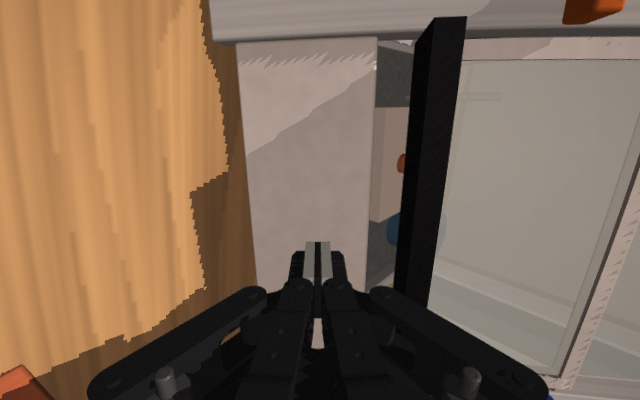

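Fingers at (318,250) lie below the lip (left edge at column ~410). Creep up the slope.

Call:
drive_tool:
  dp:
    - [0, 0.4, -0.07]
    - [0, 0.4, -0.07]
    - [0, 0.4, -0.07]
    - [0, 0.4, -0.07]
    - [0, 0.4, -0.07]
  angular:
    - [0, 0, 0]
    - [0, 0, 0]
    - [0, 0, 0]
    - [0, 0, 0]
    - [0, 0, 0]
  fingers: [0, 0, 0, 0, 0]

```text
clock: 6.1
position: [0.5584, 0.0524, 0.1116]
ee_rot: [1.662, 1.885, 0.783]
wrist_force: [-0.7, 0.7, -0.5]
opening: 0.001
grasp_force: 0.0
```

Call:
drive_tool:
  dp:
    - [0, 0.3, -0.05]
    - [0, 0.3, -0.05]
    - [0, 0.3, -0.05]
    - [0, 0.3, -0.05]
    - [0, 0.3, -0.05]
  angular:
    - [0, 0, 0]
    - [0, 0, 0]
    - [0, 0, 0]
    - [0, 0, 0]
    - [0, 0, 0]
  fingers: [0, 0, 0, 0, 0]

```text
clock: 6.72
position: [0.5666, 0.0535, 0.1232]
ee_rot: [1.663, 1.886, 0.782]
wrist_force: [-1.8, -0.1, -4.3]
opening: 0.001
grasp_force: 1.6
```

```bash
python3 plan.py .46 -.018 -.395 5
```

```text
clock 6.725 now s,y,n [ 0.4274 -0.018  -0.3952] tgt world [0.585 0.056 0.15 ] F [-1.8 -0.1 -4.3]
[0.0, 0.64, -0.12],[0.0, 0.64, -0.12],[0.0, 0.64, -0.12],[0.0, 0.64, -0.12],[0.0, 0.64, -0.11],
turn/row [-0.02, -0.03, -0.01]
```

Call:
drive_tool:
  dp:
    - [0, 0.4, -0.07]
    - [0, 0.4, -0.07]
    - [0, 0.4, -0.07]
    - [0, 0.4, -0.07]
    - [0, 0.4, -0.07]
  angular:
    - [0, 0, 0]
    - [0, 0, 0]
    - [0, 0, 0]
    - [0, 0, 0]
    - [0, 0, 0]
  fingers: [0, 0, 0, 0, 0]

```text
clock: 7.35
position: [0.5787, 0.055, 0.1405]
ee_rot: [1.662, 1.885, 0.783]
wrist_force: [-1.9, 1.0, -3.2]
opening: -0.001
grasp_force: 1.7
```

Call:
drive_tool:
  dp:
    - [0, 0.4, -0.07]
    - [0, 0.4, -0.07]
    - [0, 0.4, -0.07]
    - [0, 0.4, -0.07]
    - [0, 0.3, -0.05]
  angular:
    - [0, 0, 0]
    - [0, 0, 0]
    - [0, 0, 0]
    - [0, 0, 0]
    - [0, 0, 0]
  fingers: [0, 0, 0, 0, 0]

```text
clock: 7.98
position: [0.5898, 0.0563, 0.1563]
ee_rot: [1.662, 1.885, 0.783]
wrist_force: [-3.1, 2.9, -2.6]
opening: -0.001
grasp_force: 1.8
```

```bash
python3 plan.py .49 -.018 -.395 5
python3 - <<'E'
from h import *
s=robot.state();c=robot.camera("wrist");np.savez("w3.npz",**c,pos=s["position"],rot=s["ee_rot"]);cv2.imwrite("pics/w3.png",c["color"][:,:,::-1])
E
```

```text
clock 7.975 now s,y,n [ 0.4679 -0.018  -0.3953] tgt world [0.602 0.058 0.175] F [-3.1  2.9 -2.6]
[0.0, 0.44, -0.08],[0.0, 0.44, -0.08],[0.0, 0.44, -0.08],[0.0, 0.44, -0.08],[0.0, 0.44, -0.08],
turn/row [0.0, -0.03, -0.01]
```

View pics/w3.png

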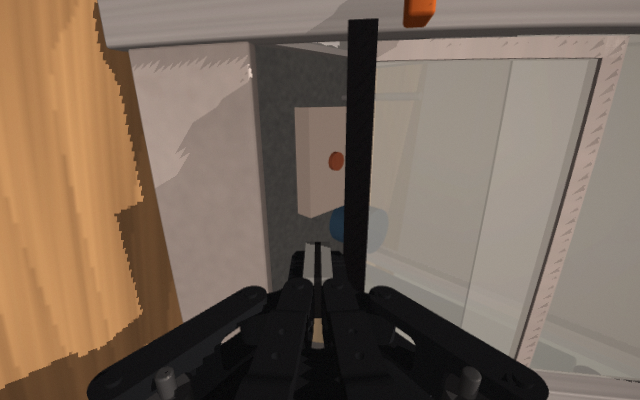

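The lip (columns ~347–377) rests on the fingers and has risen; the orange clip is at (420,10). Measuring both.

Run:
```python
from w import *
meas("w3.npz",(395,445,0,30),(338,385,60,190))
```

```text
orange 751 [[0.5042, 0.5093, 0.5157], [0.1019, 0.1038, 0.1092], [-0.4418, -0.4231, -0.4207]] outer face s range [0.5043 0.5157]
lip 3418 [[0.48, 0.4856, 0.4911], [0.0267, 0.0565, 0.0808], [-0.4046, -0.4032, -0.4019]] outer face s range [0.48   0.4911]
```

Call:
drive_tool:
  dp:
    - [0, 0.4, -0.07]
    - [0, 0.4, -0.07]
    - [0, 0.4, -0.07]
    - [0, 0.4, -0.07]
    - [0, 0.4, -0.07]
  angular:
    - [0, 0, 0]
    - [0, 0, 0]
    - [0, 0, 0]
    - [0, 0, 0]
    - [0, 0, 0]
  fingers: [0, 0, 0, 0, 0]

```text
clock: 8.65
position: [0.6014, 0.0578, 0.1729]
ee_rot: [1.662, 1.885, 0.783]
wrist_force: [-3.6, 1.5, -1.9]
opening: -0.003
grasp_force: 1.8
```

Call:
drive_tool:
  dp:
    - [0, 0.2, -0.03]
    - [0, 0.1, -0.02]
    - [0, 0, 0]
    - [0, 0, 0]
  angular:
    - [0, 0, 0]
    - [0, 0, 0]
    - [0, 0, 0]
    - [0, 0, 0]
  fingers: [0, 0, 0, 0]

```text
clock: 9.15
position: [0.603, 0.0579, 0.1752]
ee_rot: [1.662, 1.884, 0.783]
wrist_force: [-2.2, 1.7, -1.3]
opening: 0.002
grasp_force: 1.0
```

```bash
python3 plan.py .49 -.018 -.395 5
python3 - <<'E'
from w import *
s=robot.state();c=robot.camera("wrist");np.savez("w4.npz",**c,pos=s["position"],rot=s["ee_rot"]);cv2.imwrite("pics/w4.png",c["color"][:,:,::-1])
meas("w4.npz",(310,420,0,30),(310,355,60,190))
E
```

```text
clock 9.15 now s,y,n [ 0.4911 -0.0182 -0.3954] tgt world [0.602 0.058 0.175] F [-2.2  1.7 -1.3]
[0.0, -0.02, 0.0],[0.0, -0.02, 0.0],[0.0, -0.02, 0.0],[0.0, -0.02, 0.0],[0.0, -0.02, 0.0],
turn/row [0.0, -0.03, -0.01]
orange 487 [[0.505, 0.5108, 0.5161], [0.0969, 0.1052, 0.109], [-0.4361, -0.4219, -0.4026]] outer face s range [0.505  0.5159]
lip 1086 [[0.503, 0.5049, 0.5072], [0.0262, 0.0524, 0.0804], [-0.4045, -0.4032, -0.4018]] outer face s range [0.503  0.5072]
```

Lip should be at about 0.509 against 0.510. Back away down the slope, then out.

Call:
drive_tool:
  dp:
    - [0, -0.5, 0.08]
    - [0, -1, 0.15]
    - [0, -1, 0]
    - [0, 0, -2]
    - [0, 0, -3]
  angular:
    - [0, 0, 0]
    - [0, 0, 0]
    - [0, 0, 0]
    - [0, 0, 0]
    - [0, 0, 0]
  fingers: [0, 0, 0, 0, 0]

```text
clock: 9.82
position: [0.5508, 0.0513, 0.19]
ee_rot: [1.663, 1.886, 0.781]
wrist_force: [-0.1, -0.5, -0.3]
opening: 0.001
grasp_force: 0.0
```

Call:
drive_tool:
  dp:
    - [0, 0, -3]
    - [0, 0.5, -3]
    - [0, 0, 0]
    - [0, 0, 0]
  angular:
    - [0, 0, 0]
    - [0, 0, 0]
    - [0, 0, 0]
    - [0, 0, 0]
  fingers: [0, 0, 0, 0]

```text
clock: 10.32
position: [0.5134, 0.0464, 0.2363]
ee_rot: [1.662, 1.885, 0.783]
wrist_force: [-0.2, -0.1, -0.8]
opening: -0.002
grasp_force: 0.0
```

Run:
```python
from h import *
s=robot.state();c=robot.camera("wrist");np.savez("w5.npz",**c,pos=s["position"],rot=s["ee_rot"]);cv2.imwrite("pics/w5.png",c["color"][:,:,::-1])
```

```text
(no output)
```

View pics/w5.png

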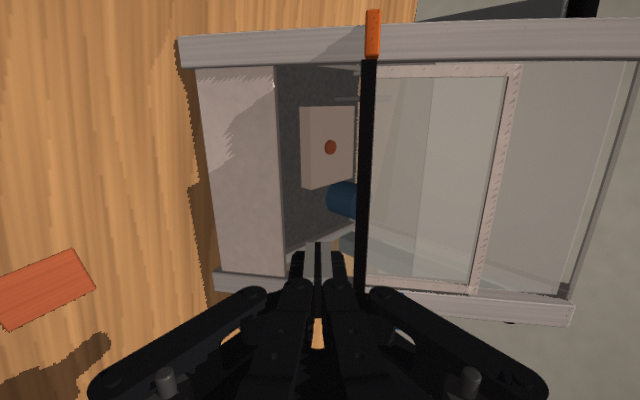

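The lip (column ~368) is in line with the orange clip at (373,34), and the fingers are clear. One numeric check, then hand in.

Run:
```python
from w import *
meas("w5.npz",(355,395,0,60),(352,385,70,200))
```

```text
orange 717 [[0.5047, 0.5103, 0.5159], [0.1023, 0.1184, 0.1349], [-0.435, -0.4218, -0.4202]] outer face s range [0.5047 0.5158]
lip 1809 [[0.5034, 0.5089, 0.5143], [-0.0136, 0.0417, 0.0877], [-0.4049, -0.4034, -0.4018]] outer face s range [0.5034 0.5143]
```

```bash
python3 -c "
from bench import robot
print(robot.finish_job())"
```

```text
the job is handed in; nothing more can be done
None
```

The window stands by itself with its lip about 1 mm from the orange clip's line, measured in the last wrist picture. The fingers were clear of everything, no move came near a bystander or clip, and the job is handed in (it returned no verdict).

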